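# Make up the coffee tray to three pods and lift it

## Task

The wooden coffee tray already holds one pod: take two more of the four on the wooden board and stand them in the tray, flange down, so that it holds exactly three, and leave the other two standing on the board. Then lift the tray by its handle bar, level, about 12 cm clear of the counter, and finish while still holding it there steady, level and in the gripper alone, with the three pods standing in it. Leave all the other kitchen things where they are.

Things in the scene. Friction and masses are not known exactly. Their poses are not given: they have to be found in the camera images.
- tray: loose low wooden tray 260 (its x) x 160 (its y) mm, standing on the counter, about 0.5 kg; floor 6 mm thick, lip 8 mm wide whose top is 16 mm above the underside. A wooden handle bar crosses it at mid length, above its centre, along its y. Origin at the centre of the underside, z up
- tray_handle (a point): centre of the tray's handle bar, 105 mm above the tray's underside, on its centre line; the bar is 20 mm wide (tray x), 22 mm tall, 160 mm long (tray y), carried by an 8 mm steel post at each end (tray y = +-74 mm); it is open between the bar and the tray floor. Axes as the tray's
- board: fixed wooden serving board 250 (x) x 290 (y) x 12 mm; origin at the centre of its underside (on the counter), so its top is 12 mm up. Four pods, the spice jar and the pepper mill stand on it in two rows (along its x) of three (along its y), about 95 mm apart, in any order
- pod0: coffee pod: flat round foil flange 50 mm diameter and 3 mm thick at the bottom, plain grey cylindrical body 43 mm diameter above it, 34 mm tall in all (top 3 mm bevelled), about 20 g; origin at the centre of the underside, z up. This one stands in the tray from the start, in the half towards the tray's +x end
- pod1: coffee pod: flat round foil flange 50 mm diameter and 3 mm thick at the bottom, plain grey cylindrical body 43 mm diameter above it, 34 mm tall in all (top 3 mm bevelled), about 20 g; origin at the centre of the underside, z up. Stands on the board at the start
- pod2: coffee pod: flat round foil flange 50 mm diameter and 3 mm thick at the bottom, plain grey cylindrical body 43 mm diameter above it, 34 mm tall in all (top 3 mm bevelled), about 20 g; origin at the centre of the underside, z up. Stands on the board at the start
- pod3: coffee pod: flat round foil flange 50 mm diameter and 3 mm thick at the bottom, plain grey cylindrical body 43 mm diameter above it, 34 mm tall in all (top 3 mm bevelled), about 20 g; origin at the centre of the underside, z up. Stands on the board at the start
- pod4: coffee pod: flat round foil flange 50 mm diameter and 3 mm thick at the bottom, plain grey cylindrical body 43 mm diameter above it, 34 mm tall in all (top 3 mm bevelled), about 20 g; origin at the centre of the underside, z up. Stands on the board at the start
- spice_jar: bystander, not to be moved: clear glass spice jar with a black cap, 40 mm diameter, 75 mm tall, standing on the board among the pods; origin at the centre of the underside
- pepper_mill: bystander, not to be moved: small dark wooden pepper mill, 42 mm diameter at the foot, 80 mm tall, standing on the board among the pods; origin at the centre of the underside
- mug: bystander, not to be moved: white mug, 80 mm diameter, 90 mm tall, at the far side of the counter; origin at the centre of the underside
- creamer_tub: bystander, not to be moved: tub with a red lid, 96 mm diameter, 105 mm tall, at the far side; origin at the centre of the underside
- teaspoon: bystander, not to be moved: steel teaspoon 140 mm long, lying flat at the robot's far left or right
- sugar_bowl: bystander, not to be moved: small white bowl, 90 mm diameter, 55 mm tall, at the robot's far left or right; origin at the centre of the underside
There are look-alikes about, which are no part of the job. Leave any yellow look-alike of the pod2 alone. Leave any red look-alike of the pod1 alone.

How it is judged (in metres and radians):
On the way:
1. the tray, still on the counter, holds exactly three pods standing and let go, and the other two stand on the board (x of pod0 in the frame of tray between -0.122 and 0.122 m and y of pod0 in the frame of tray between -0.072 and 0.072 m and z of pod0 in the frame of tray between 0 and 0.013 m and angle between the z axis of pod0 and the z axis of tray, either way round below 0.2 rad and ((x of pod1 in the frame of tray between -0.122 and 0.122 m and y of pod1 in the frame of tray between -0.072 and 0.072 m and z of pod1 in the frame of tray between 0 and 0.013 m and angle between the z axis of pod1 and the z axis of tray, either way round below 0.2 rad) or (x of pod1 in the frame of board between -0.125 and 0.125 m and y of pod1 in the frame of board between -0.145 and 0.145 m and z of pod1 in the frame of board between 0.006 and 0.02 m and angle between pod1's own z axis and vertical below 0.2 rad)) and ((x of pod2 in the frame of tray between -0.122 and 0.122 m and y of pod2 in the frame of tray between -0.072 and 0.072 m and z of pod2 in the frame of tray between 0 and 0.013 m and angle between the z axis of pod2 and the z axis of tray, either way round below 0.2 rad) or (x of pod2 in the frame of board between -0.125 and 0.125 m and y of pod2 in the frame of board between -0.145 and 0.145 m and z of pod2 in the frame of board between 0.006 and 0.02 m and angle between pod2's own z axis and vertical below 0.2 rad)) and ((x of pod3 in the frame of tray between -0.122 and 0.122 m and y of pod3 in the frame of tray between -0.072 and 0.072 m and z of pod3 in the frame of tray between 0 and 0.013 m and angle between the z axis of pod3 and the z axis of tray, either way round below 0.2 rad) or (x of pod3 in the frame of board between -0.125 and 0.125 m and y of pod3 in the frame of board between -0.145 and 0.145 m and z of pod3 in the frame of board between 0.006 and 0.02 m and angle between pod3's own z axis and vertical below 0.2 rad)) and ((x of pod4 in the frame of tray between -0.122 and 0.122 m and y of pod4 in the frame of tray between -0.072 and 0.072 m and z of pod4 in the frame of tray between 0 and 0.013 m and angle between the z axis of pod4 and the z axis of tray, either way round below 0.2 rad) or (x of pod4 in the frame of board between -0.125 and 0.125 m and y of pod4 in the frame of board between -0.145 and 0.145 m and z of pod4 in the frame of board between 0.006 and 0.02 m and angle between pod4's own z axis and vertical below 0.2 rad)) and ((horizontal distance between each of pod1, pod2 and tray below 0.15 m and horizontal distance between each of pod3, pod4 and tray above 0.15 m) or (horizontal distance between each of pod1, pod3 and tray below 0.15 m and horizontal distance between each of pod2, pod4 and tray above 0.15 m) or (horizontal distance between each of pod1, pod4 and tray above 0.15 m and horizontal distance between each of pod2, pod3 and tray below 0.15 m) or (horizontal distance between each of pod1, pod4 and tray below 0.15 m and horizontal distance between each of pod2, pod3 and tray above 0.15 m) or (horizontal distance between each of pod1, pod3 and tray above 0.15 m and horizontal distance between each of pod2, pod4 and tray below 0.15 m) or (horizontal distance between each of pod1, pod2 and tray above 0.15 m and horizontal distance between each of pod3, pod4 and tray below 0.15 m)) and height (world z) of tray below 0.01 m and contact force between each of pod0, pod1, pod2, pod3, pod4 and the fingers below 0.1 N), for 0.2 s.
At the end, for the whole second after the job is handed in: gripper holds the tray 80 to 200 mm above the counter, tilt under 0.12 rad, under 20 mm/s and 0.15 rad/s, touching no board or bystander; pod0 and exactly two of pods 1-4 stand on its floor (within 0.2 rad), the other two stand on the board (x of pod0 in the frame of tray between -0.122 and 0.122 m and y of pod0 in the frame of tray between -0.072 and 0.072 m and z of pod0 in the frame of tray between 0 and 0.013 m and angle between the z axis of pod0 and the z axis of tray, either way round below 0.2 rad and ((x of pod1 in the frame of tray between -0.122 and 0.122 m and y of pod1 in the frame of tray between -0.072 and 0.072 m and z of pod1 in the frame of tray between 0 and 0.013 m and angle between the z axis of pod1 and the z axis of tray, either way round below 0.2 rad) or (x of pod1 in the frame of board between -0.125 and 0.125 m and y of pod1 in the frame of board between -0.145 and 0.145 m and z of pod1 in the frame of board between 0.006 and 0.02 m and angle between pod1's own z axis and vertical below 0.2 rad)) and ((x of pod2 in the frame of tray between -0.122 and 0.122 m and y of pod2 in the frame of tray between -0.072 and 0.072 m and z of pod2 in the frame of tray between 0 and 0.013 m and angle between the z axis of pod2 and the z axis of tray, either way round below 0.2 rad) or (x of pod2 in the frame of board between -0.125 and 0.125 m and y of pod2 in the frame of board between -0.145 and 0.145 m and z of pod2 in the frame of board between 0.006 and 0.02 m and angle between pod2's own z axis and vertical below 0.2 rad)) and ((x of pod3 in the frame of tray between -0.122 and 0.122 m and y of pod3 in the frame of tray between -0.072 and 0.072 m and z of pod3 in the frame of tray between 0 and 0.013 m and angle between the z axis of pod3 and the z axis of tray, either way round below 0.2 rad) or (x of pod3 in the frame of board between -0.125 and 0.125 m and y of pod3 in the frame of board between -0.145 and 0.145 m and z of pod3 in the frame of board between 0.006 and 0.02 m and angle between pod3's own z axis and vertical below 0.2 rad)) and ((x of pod4 in the frame of tray between -0.122 and 0.122 m and y of pod4 in the frame of tray between -0.072 and 0.072 m and z of pod4 in the frame of tray between 0 and 0.013 m and angle between the z axis of pod4 and the z axis of tray, either way round below 0.2 rad) or (x of pod4 in the frame of board between -0.125 and 0.125 m and y of pod4 in the frame of board between -0.145 and 0.145 m and z of pod4 in the frame of board between 0.006 and 0.02 m and angle between pod4's own z axis and vertical below 0.2 rad)) and ((height (world z) of each of pod1, pod2 above 0.05 m and height (world z) of each of pod3, pod4 below 0.05 m) or (height (world z) of each of pod1, pod3 above 0.05 m and height (world z) of each of pod2, pod4 below 0.05 m) or (height (world z) of each of pod1, pod4 below 0.05 m and height (world z) of each of pod2, pod3 above 0.05 m) or (height (world z) of each of pod1, pod4 above 0.05 m and height (world z) of each of pod2, pod3 below 0.05 m) or (height (world z) of each of pod1, pod3 below 0.05 m and height (world z) of each of pod2, pod4 above 0.05 m) or (height (world z) of each of pod1, pod2 below 0.05 m and height (world z) of each of pod3, pod4 above 0.05 m)) and height (world z) of tray between 0.08 and 0.2 m and angle between tray's own z axis and vertical below 0.12 rad and linear speed of tray below 0.02 m/s and angular speed of tray below 0.15 rad/s and contact force between tray and the fingers above 2 N and contact force between tray and board below 0.2 N and contact force between tray and spice_jar below 0.2 N and contact force between tray and pepper_mill below 0.2 N and contact force between tray and mug below 0.2 N and contact force between tray and creamer_tub below 0.2 N and contact force between tray and teaspoon below 0.2 N and contact force between tray and sugar_bowl below 0.2 N); the arm keeps its last pose, push and grip.
It fails at once if a bystander is moved by more than 30 mm or knocked over (distance of any of spice_jar, pepper_mill, mug, creamer_tub, teaspoon, sugar_bowl from where it was at the start of the episode above 0.03 m or angle between any of spice_jar, pepper_mill, mug, creamer_tub, sugar_bowl's own z axis and vertical above 0.5 rad).
It also fails if it takes over 62 s, if anything falls off the work surface, if the arm or the gripper's body presses on something with over 40 N, if the wrist force passes 120 N, or if a joint passes its speed limit or range.

## Robot

A 7-joint arm with a two-finger parallel gripper is mounted at the origin on the work surface. World frame = base frame: x ahead of the robot, y to its left, z up, the work surface at z = 0. Lengths are in m, angles in degrees, forces in N, time in s.
With the tool pointing down it reaches from about 0.425 to 0.825 m from the base axis. Payload 3.6 kg.
Tool frame: the origin (TCP) lies at the very end of the fingers, on their centre line; the grasp point (between the pads) lies 19 mm behind it; z points along the fingers, y is the line along which they close (so a half turn about z gives the same grasp; the last joint's range is limited). The gripper opens to 85 mm and grips with 20 to 120 N. Pads are 22 mm wide; open, the fingers measure 114 mm over their backs; the gripper's body (76 mm by 85 mm) begins 54 mm behind the grasp point. The pads swing forward as they close: fully open they stand 13 mm farther back than shut.
Start: joints at [-77.607, 35.231, -0.722, 81.555, 0.464, 63.22, -2.315], TCP at [0.156, 0.631, 0.231] pointing down, gripper open.
Joint ranges: [-178.69, 178.69], [-17.37, 117.87], [-77.05, 75.6], [15.02, 138.74], [-78.02, 258.01], [0.78, 113.62], [-162.83, 162.83]. Speed limits (degrees/s): [159.86, 159.86, 180, 180, 180, 180, 180].

## Interface

Orientations are given as a 3x3 rotation matrix whose columns are the frame's x, y, z axes.
In Python, from bench import status, get_image, camera_params, hand_in, spot_in, mark_of gives the robot as it stands.
- The arm moves only by the tool run_rows, called after "Request:" as name(argument=value, ...) on one line, values as JSON. Schema: {"type":"object","properties":{"motion":{"type":"array","items":{"type":"array","items":{"type":"number"},"minItems":4,"maxItems":4},"minItems":1,"maxItems":10},"finger_gap":{"type":"number"},"clamp_n":{"type":"number"},"only":{"type":"string"},"quiet":{"type":"boolean"},"lines":{"type":"string"}},"required":["motion"],"additionalProperties":false}. motion is a list of rows, 1 to 10 of them, each of 4 numbers: dx, dy, dz in units of 25 mm, then a turn about the tool's z in units of 4 degrees; each row is the pose to reach, as a shift and turn from the pose commanded when the call began, along the tool's axes at that moment; what a row does not reach only later rows make up. A row lasts 1/8 s, in which the tool goes at most 0.0625 m and 10.7 degrees, less where a joint would pass 70% of its speed; a pose out of reach is approached as far as the arm can. finger_gap is the finger opening in m, set as the call begins (left out keeps the last). The fingers move at their own pace and stop on an object; clamp_n is the grip in N (left out, the last holds). Time passes only in rows, so rows that do not move let the fingers close. The tool returns the time, the measured TCP pose, the force, the opening and the grip force at its end. only (a regular expression) keeps the lines of the reply that match it, lines (a string "A,B") keeps lines A to B, and quiet returns only ok. Input that does not fit is refused with a message, and nothing moves.
- status.observe(): the state, without advancing time (a new reading comes with each control period).
- get_image(name): name is "side" or "top"; returns the picture (480x640x3 uint8, red, green, blue); there is no depth.
- camera_params(name): a dict with "fx", "fy", "cx", "cy" (pixels), "xyz" and "rotation" of the camera in the world. Camera axes: x right, y up, looking along -z (the intrinsics and any distortion apply to the point x, -y, -z); pixel columns grow to the right and rows downward; lengths in m; the calibration is good to about 2 mm. A picture is of the moment at which its call begins. camera_params takes no time and is no camera call.
- hand_in(): hands the job in; it is judged then, once.
Trained networks look in the newest picture that a camera, given by its name, has taken for a name from the list of things; names that differ only in an ending like _2 or _b are one class to them, and where a whole thing is asked for, a point or a joint stands for the part that bears it (a point fixed in the world has none). Each returns a list of dicts, best first, with "conf" (0 to 1); they miss things now and then, are a little off and sometimes report something else, mostly with a low value. They report only what shows in the picture. A call takes as long as a camera call. They do not tell look-alikes from the thing itself.
- spot_in(camera, name): "extent" ([left, top, right, bottom] in pixels, round what is visible of it).
- mark_of(camera, name): "pixel" ([column, row] in pixels: a listed point, or the origin of a listed thing).
The state is a dict: "t": time; "qpos": joint angles; "qd": joint speeds; "tau": joint torques, N m; "ee_pos": TCP position; "tool_rot": TCP orientation; "force": force on the tool from outside, world axes, zero at the start; "ft_torque": the same for the moment, N m; "opening": finger opening in m; "gripper_force": force on a finger pad.
Only numpy, scipy, OpenCV 4.12 (cv2) and the standard library are available. Lean on these libraries where they do the work, as an engineer would, in place of code of your own. Each camera call takes 0.05 s, during which the arm holds its last target. There are 200 camera calls.

## Working session

There is one attempt and no reset: what is moved stays moved. The work goes in short steps, Python scripts to look and compute and a tool call to move; the robot and the scene stay as the last step left them, time stands still between calls to the robot, and variables do not carry over. Pictures are saved under pics/ and viewed, at most 10 in all, crops included, and the job is handed in when it is done.

```bash
ls; mkdir -p pics; cat > h.py <<'E'
import numpy as np, cv2
from bench import status, get_image, camera_params, hand_in, spot_in, mark_of
def ray(cam,px):
    c=camera_params(cam); d=np.array([(px[0]-c['cx'])/c['fx'],-(px[1]-c['cy'])/c['fy'],-1.])
    return np.array(c['xyz']),np.array(c['rotation'])@d
def at(cam,px,z):
    o,d=ray(cam,px); return (o+d*(z-o[2])/d[2])
def save(img,name): cv2.imwrite('pics/'+name,cv2.cvtColor(img,cv2.COLOR_RGB2BGR))
E
python3 - <<'E'
from h import *
for c in('top','side'):
    im=get_image(c); save(im,c+'0.png'); p=camera_params(c); print({k:np.round(v,3).tolist() if not isinstance(v,str) else v for k,v in p.items()})
    for n in ['tray','tray_handle','pod1','board','spice_jar','pepper_mill','mug','creamer_tub','teaspoon','sugar_bowl']:
        for r in mark_of(c,n): print(c,n,np.round(r['pixel'],1),round(r['conf'],2), np.round(at(c,r['pixel'],{'tray_handle':.105,'pod1':.012}.get(n,0)),3))
s=status.observe(); print(s['t'],s['ee_pos'],s['tool_rot'],s['opening'])
E
```

```text
pics
{'fx': 452.927, 'fy': 452.927, 'cx': 316.203, 'cy': 242.9, 'xyz': [0.452, -0.019, 1.321], 'rotation': [[-0.013, 0.995, -0.096], [-1.0, -0.013, 0.002], [0.0, 0.096, 0.995]]}
top tray [373.4 252.8] 0.57 [ 0.547 -0.188  0.   ]
top tray_handle [378.  249.3] 0.84 [ 0.549 -0.188  0.105]
top tray_handle [346.6 177.6] 0.44 [ 0.747 -0.107  0.105]
top pod1 [365.4 227.7] 0.73 [ 0.62  -0.165  0.012]
top pod1 [272.7 243.5] 0.62 [0.577 0.105 0.012]
top pod1 [268.2 273.1] 0.62 [0.492 0.118 0.012]
top pod1 [218.  330.5] 0.59 [0.33  0.262 0.012]
top pod1 [306.7 231.2] 0.56 [0.612 0.006 0.012]
top pod1 [204.7 277.3] 0.51 [0.482 0.301 0.012]
top pod1 [235.3 276.9] 0.47 [0.482 0.213 0.012]
top board [232.6 258.2] 0.6 [0.537 0.223 0.   ]
top board [271.6 247.1] 0.43 [0.568 0.109 0.   ]
top spice_jar [203.9 244. ] 0.56 [0.58  0.307 0.   ]
top pepper_mill [236.8 241.7] 0.63 [0.585 0.211 0.   ]
top pepper_mill [205.4 243.3] 0.42 [0.582 0.303 0.   ]
top mug [345.8 176.5] 0.84 [ 0.776 -0.112  0.   ]
top creamer_tub [267.  178.3] 0.95 [0.773 0.122 0.   ]
top creamer_tub [344.6 177.9] 0.49 [ 0.772 -0.108  
[... 695 characters left out ...]
301 0.012]
side pod1 [336.5 309. ] 0.73 [0.476 0.116 0.012]
side pod1 [293.5 266.1] 0.72 [0.606 0.006 0.012]
side pod1 [309.8 228.2] 0.55 [ 0.604 -0.144  0.012]
side board [303.6 340.9] 0.81 [0.527 0.206 0.   ]
side spice_jar [262.4 372. ] 0.9 [0.587 0.297 0.   ]
side pepper_mill [277.1 335.9] 0.64 [ 0.585  0.206 -0.   ]
side mug [245.6 232. ] 0.92 [ 0.771 -0.106  0.   ]
side creamer_tub [208.4 288.5] 0.98 [0.783 0.11  0.   ]
side sugar_bowl [351.2 169.2] 0.69 [ 0.554 -0.474  0.   ]
1.1 [0.15622235 0.63091461 0.23128558] [[-9.70693553e-01  2.40320666e-01 -5.14309119e-05]
 [ 2.40320670e-01  9.70693551e-01 -7.27978864e-05]
 [ 3.24288179e-05 -8.30243502e-05 -9.99999996e-01]] 0.08538908924368091
```

View pics/top0.png

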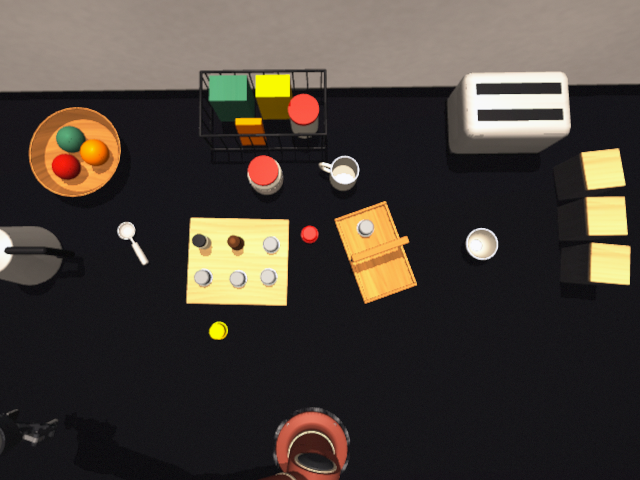

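View pics/side0.png

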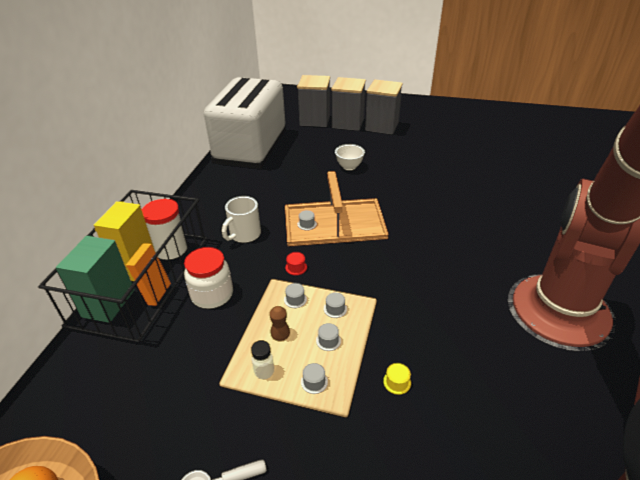

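Grey pods on the board are, in the top view, at (270,244), (268,277), (238,279) and (202,277). The things that could be mistaken for one:
- red look-alike at (310,234)
- yellow look-alike at (218,330)
- pod0, already in the tray, at (366,228)
- spice jar at (201,240)
- pepper mill at (236,242)

I choose A=(268,277) and B=(270,244). The crop checks that choice and lets me read the tray corners.

```bash
python3 - <<'E'
from h import *
im=cv2.cvtColor(cv2.imread('pics/top0.png'),cv2.COLOR_BGR2RGB)
a=cv2.resize(im[200:305,255:420],None,fx=4.8,fy=4.8,interpolation=cv2.INTER_CUBIC); save(a,'crop1.png')
hsv=cv2.cvtColor(im,cv2.COLOR_RGB2HSV)
for n,(u,v) in dict(A=(268,277),B=(270,244),C=(238,279),D=(202,277),P0=(366,228)).items():
    r=hsv[v-14:v+15,u-14:u+15]; m=((r[...,1]<60)&(r[...,2]>90)).astype(np.uint8)
    k,l,st,ce=cv2.connectedComponentsWithStats(m); i=1+np.argmax(st[1:,4]); x=st[i]
    px=ce[i]+[u-14,v-14]; print(n,px.round(1),x[:4]+[u-14,v-14,0,0],x[4],at('top',px,.035 if n!='P0' else .03).round(3))
for c in('top','side'):
    for r in spot_in(c,'pod1'): print(c,np.round(r['extent'],1),round(r['conf'],2))
    for r in mark_of(c,'tray_handle'): print(np.round(r['pixel'],1),round(r['conf'],2),at(c,r['pixel'],.105).round(3))
E
```

```text
A [268.5 276.1] [260 268  18  17] 240 [0.483 0.115 0.035]
B [271.  244.1] [263 236  17  17] 228 [0.573 0.108 0.035]
C [238.1 278. ] [230 270  18  17] 238 [0.478 0.201 0.035]
D [202.9 276.5] [194 268  19  18] 239 [0.484 0.301 0.035]
P0 [364.8 227.4] [357 220  16  17] 214 [ 0.619 -0.162  0.03 ]
top [358.1 220.9 375.5 238.2] 0.77
top [228.7 266.1 247.3 288.2] 0.74
top [210.8 323.6 227.7 337.2] 0.66
top [259.7 264.1 278.  283.9] 0.65
top [195.4 270.6 213.9 284.5] 0.54
top [264.8 236.  281.  248.9] 0.51
top [302.6 223.5 320.3 240.2] 0.51
[378.  249.3] 0.84 [ 0.549 -0.188  0.105]
[346.6 177.6] 0.44 [ 0.747 -0.107  0.105]
side [327.  292.6 346.5 314.3] 0.89
side [281.7 283.5 303.8 306.2] 0.84
side [302.7 364.8 322.9 394.4] 0.75
side [300.4 211.1 317.  229.4] 0.66
side [289.5 252.4 303.9 276.4] 0.64
side [318.2 324.  336.8 351. ] 0.63
side [384.2 364.  407.9 393.2] 0.57
[334.  192.5] 0.89 [ 0.548 -0.187  0.105]
```

View pics/crop1.png

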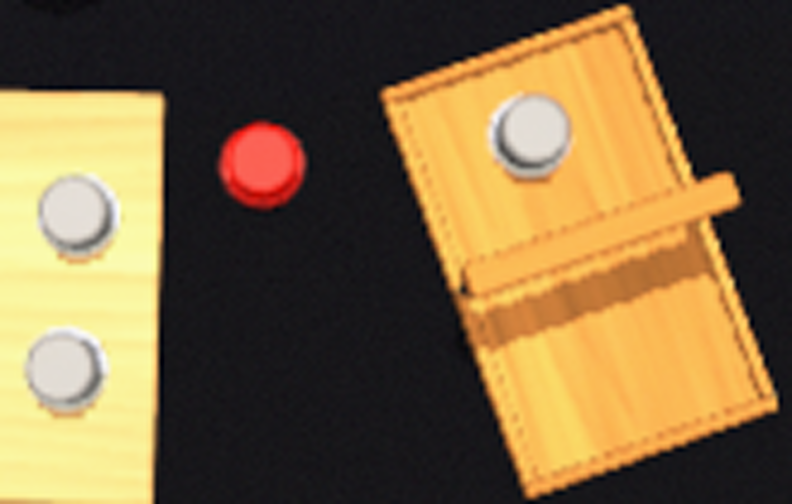

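The crop shows A (crop 62,367) and B (72,210) as plain grey pods on the board. Red is the look-alike, and the tray corners are at crop (381,92), (630,6), (777,408) and (528,497).

```bash
python3 - <<'E'
from h import *
T=lambda u,v:(255+(u+.5)/4.8-.5,200+(v+.5)/4.8-.5)
for n,p,z in [('A',(63,368),.046),('B',(72,210),.046),('P0',(533,130),.040)]: print(n,at('top',T(*p),z).round(4))
c=np.array([at('top',T(*p),.016) for p in [(381,92),(630,6),(777,408),(528,497)]])[:,:2]
print(c.round(3),c.mean(0).round(4)); 
print([np.linalg.norm(c[i]-c[i-1]).round(3) for i in range(4)])
x=(c[0]+c[1]-c[2]-c[3]); y=c[0]+c[3]-c[1]-c[2]; print('tray x ang',np.degrees(np.arctan2(x[1],x[0])),'y ang-90',np.degrees(np.arctan2(y[1],y[0]))-90)
e=np.array([at('top',T(*p),.116) for p in [(470,282),(732,191)]])[:,:2]; print('bar mid',e.mean(0).round(4))
# side: pod-top centres by segmentation
im=cv2.imread('pics/side0.png');hsv=cv2.cvtColor(im,cv2.COLOR_BGR2HSV)
for n,(u,v),z in [('A',(336,303),.046),('B',(295,294),.046),('P0',(307,219),.040)]:
    r=hsv[v-16:v+17,u-16:u+17]; m=((r[...,1]<45)&(r[...,2]>60)).astype(np.uint8); print(n)
    ex=cv2.boundingRect(m); print(ex,(u-16,v-16), 'centre at half height',at('side',(u-16+ex[0]+ex[2]/2-.5,v-16+ex[1]+ex[3]/2-.5),z-.017).round(3))
s=status.observe(); R=np.array(s['tool_rot']);p=np.array(s['ee_pos'])
print('tool y ang',np.degrees(np.arctan2(R[1,1],R[0,1])))
E
```

```text
A [0.4817 0.1159 0.046 ]
B [0.5745 0.1103 0.046 ]
P0 [ 0.6194 -0.163   0.04  ]
[[ 0.647 -0.074]
 [ 0.698 -0.227]
 [ 0.453 -0.308]
 [ 0.402 -0.158]] [ 0.55   -0.1915]
[np.float64(0.259), np.float64(0.161), np.float64(0.258), np.float64(0.158)]
tray x ang 18.606039019928822 y ang-90 18.599921877329038
bar mid [ 0.5493 -0.1911]
A
(4, 6, 22, 25) (320, 287) centre at half height [0.48  0.121 0.029]
B
(5, 5, 22, 25) (279, 278) centre at half height [0.572 0.111 0.029]
P0
(7, 8, 18, 19) (291, 203) centre at half height [ 0.617 -0.162  0.023]
tool y ang 76.09293007258617
```

Units first: shifts go in units of 25 mm and turns go in units of 4 degrees. So -0.4388 m is -17.552, -0.4199 m is -16.796, 57.5 degrees is 14.375.

```bash
cat >> h.py <<'E'
def go(x,y,z,ang=None):
    s=status.observe(); R=np.array(s['tool_rot']); p=np.array(s['ee_pos'])
    a=np.degrees(np.arctan2(R[1,1],R[0,1]))
    print('delta',(R.T@(np.array([x,y,z])-p)).round(4),'turn',None if ang is None else round(a-ang,2),'tilt ok',R[2,2].round(4))
E
```

Request:
run_rows(motion=[[-8.8, -8.4, 1.6, 7.5], [-8.8, -8.4, 1.6, 7.5], [-8.8, -8.4, 1.6, 7.5], [-8.8, -8.4, 1.6, 7.5], [-8.8, -8.4, 1.6, 7.5], [-17.552, -16.796, 3.2, 14.375], [-17.552, -16.796, 3.2, 14.375], [-17.552, -16.796, 3.2, 14.375], [-17.552, -16.796, 3.2, 14.375], [-17.552, -16.796, 3.2, 14.375]], finger_gap=0.07)

```text
t: 2.55
ee_pos: [0.4827, 0.116, 0.1514]
tool_rot: [[-0.318, 0.948, 0.001], [0.948, 0.318, 0.0], [-0.0, 0.001, -1.0]]
force: [0.9, 0.5, 0.5]
opening: 0.0702
gripper_force: 0.0
```

```bash
python3 -c "
from h import *
go(.481,.118,.021,18.6)"
```

```text
delta [ 0.0025 -0.0011  0.1304] turn -0.04 tilt ok -1.0
```

To row units: 0.133 m is 5.32, 0.125 m is 5.

Request:
run_rows(motion=[[0.1, -0.04, 2.4, 0], [0.1, -0.04, 4, 0], [0.1, -0.04, 5, 0], [0.1, -0.04, 5.32, 0], [0.1, -0.04, 5.32, 0]])

```text
t: 3.18
ee_pos: [0.4798, 0.12, 0.0185]
tool_rot: [[-0.319, 0.948, 0.0], [0.948, 0.319, 0.0], [0.0, 0.0, -1.0]]
force: [0.2, -0.3, 0.9]
opening: 0.0698
gripper_force: 0.0
```

Request:
run_rows(motion=[[0, 0, 0, 0], [0, 0, 0, 0], [0, 0, 0, 0], [0, 0, 0, 0]], finger_gap=0.03, clamp_n=20)

```text
t: 3.68
ee_pos: [0.4804, 0.1202, 0.0195]
tool_rot: [[-0.319, 0.948, 0.002], [0.948, 0.319, 0.001], [-0.0, 0.003, -1.0]]
force: [-1.2, 0.3, 6.8]
opening: 0.0418
gripper_force: 20.5
```

Request:
run_rows(motion=[[0, 0, -0.4, 0], [0, 0, -1.6, 0], [0, 0, -3.2, 0], [0, 0, -4.8, 0], [0, 0, -5.6, 0], [0, 0, -5.6, 0]])

```text
t: 4.42
ee_pos: [0.4803, 0.1201, 0.1601]
tool_rot: [[-0.319, 0.948, 0.004], [0.948, 0.319, 0.001], [-0.0, 0.004, -1.0]]
force: [0.4, -0.7, -0.9]
opening: 0.0419
gripper_force: 20.5
```

```bash
python3 -c "
from h import *
go(.4973,-.2487,.16,18.6)"
```

```text
delta [-3.550e-01 -1.015e-01 -3.000e-04] turn -0.0 tilt ok -1.0
```

To row units: -0.355 m is -14.2, -0.35 m is -14.

Request:
run_rows(motion=[[-1.2, -0.36, 0, 0], [-3.2, -0.92, 0, 0], [-5.2, -1.48, 0, 0], [-7.2, -2.04, 0, 0], [-9.2, -2.64, 0, 0], [-11.2, -3.2, 0, 0], [-13, -3.72, 0, 0], [-14, -4, 0, 0], [-14.2, -4.06, 0, 0], [-14.2, -4.06, 0, 0]])

```text
t: 5.68
ee_pos: [0.496, -0.2475, 0.1574]
tool_rot: [[-0.32, 0.948, -0.002], [0.948, 0.32, 0.002], [0.002, -0.001, -1.0]]
force: [0.4, -0.2, -0.4]
opening: 0.0421
gripper_force: 20.6
```

```bash
python3 - <<'E'
from h import *
im=get_image('side'); save(cv2.resize(im[100:320,200:450],None,fx=2.6,fy=2.6),'s1.png')
go(.4973,-.2487,.013,18.6)
E
```

```text
delta [-0.0024  0.0004  0.1446] turn 0.11 tilt ok -1.0
```

View pics/s1.png

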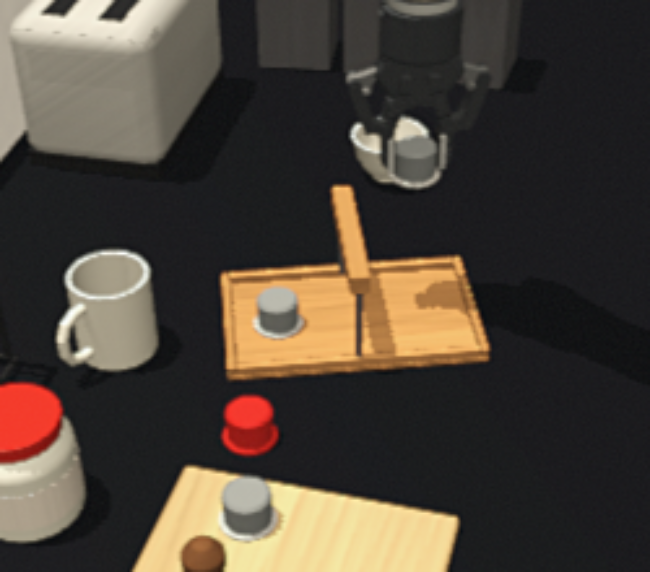

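The crop shows the pod held upright at (415,165), flange down, over the tray's −x half. Lowering.

To row units: 0.136 m is 5.44, 0.13 m is 5.2.

Request:
run_rows(motion=[[-0.06, 0, 1.2, 0], [-0.06, 0, 2.8, 0], [-0.06, 0, 4.4, 0], [-0.06, 0, 5.2, 0], [-0.06, 0, 5.44, 0], [-0.06, 0, 5.44, 0]])

```text
t: 6.48
ee_pos: [0.495, -0.2492, 0.0217]
tool_rot: [[-0.319, 0.948, -0.004], [0.948, 0.319, 0.001], [0.002, -0.003, -1.0]]
force: [-3.5, -0.1, 0.5]
opening: 0.0417
gripper_force: 27.3
```

```bash
python3 -c "
from h import *
go(.4973,-.2487,.0145,18.6)"
```

```text
delta [-0.0003  0.0023  0.0072] turn 0.02 tilt ok -1.0
```

Request:
run_rows(motion=[[0, 0.08, 0.16, 0], [0, 0.08, 0.28, 0], [0, 0.08, 0.28, 0]])

```text
t: 6.85
ee_pos: [0.4985, -0.2486, 0.0151]
tool_rot: [[-0.32, 0.947, -0.001], [0.947, 0.32, 0.001], [0.001, -0.001, -1.0]]
force: [-2.1, -1.1, -1.3]
opening: 0.0417
gripper_force: 27.4
```

```bash
python3 -c "
from h import *
go(.4973,-.2487,.0145,18.6)"
```

```text
delta [ 0.0003 -0.0011  0.0006] turn 0.07 tilt ok -1.0
```

To row units: 0.001 m is 0.04.

Request:
run_rows(motion=[[0, 0, 0.04, 0], [0, 0, 0.04, 0]])

```text
t: 7.1
ee_pos: [0.4987, -0.2489, 0.0141]
tool_rot: [[-0.32, 0.947, -0.001], [0.947, 0.32, 0.001], [0.001, -0.0, -1.0]]
force: [-3.0, -0.3, -0.3]
opening: 0.042
gripper_force: 27.4
```

Request:
run_rows(motion=[[0, 0, 0, 0], [0, 0, 0, 0], [0, 0, 0, 0]], finger_gap=0.056)

```text
t: 7.48
ee_pos: [0.4989, -0.2495, 0.0142]
tool_rot: [[-0.319, 0.948, -0.0], [0.948, 0.319, 0.0], [0.0, -0.0, -1.0]]
force: [-2.7, -1.1, -0.6]
opening: 0.0562
gripper_force: 0.0
```

Request:
run_rows(motion=[[0, 0, -0.8, 0], [0, 0, -2, 0], [0, 0, -4, 0], [0, 0, -5.8, 0], [0, 0, -5.8, 0]])

```text
t: 8.1
ee_pos: [0.5028, -0.2509, 0.1638]
tool_rot: [[-0.32, 0.947, 0.011], [0.947, 0.32, -0.004], [-0.008, 0.009, -1.0]]
force: [0.3, 1.3, 0.0]
opening: 0.0558
gripper_force: 0.0
```

```bash
python3 -c "
from h import *
go(.573,.110,.16,18.6)"
```

```text
delta [0.3195 0.1819 0.003 ] turn 0.05 tilt ok -0.9999
```

To row units: 0.3195 m is 12.78, 0.315 m is 12.6.

Request:
run_rows(motion=[[1.6, 0.92, 0, 0], [3.6, 2.04, 0, 0], [5.6, 3.2, 0, 0], [7.6, 4.32, 0, 0], [9.6, 5.48, 0, 0], [11.6, 6.6, 0, 0], [12.6, 7.16, 0, 0], [12.78, 7.276, 0, 0], [12.78, 7.276, 0, 0]], finger_gap=0.07)

```text
t: 9.22
ee_pos: [0.5693, 0.1099, 0.1588]
tool_rot: [[-0.318, 0.948, -0.0], [0.948, 0.318, -0.001], [-0.001, -0.001, -1.0]]
force: [0.5, 0.2, -0.4]
opening: 0.0698
gripper_force: 0.0
```

```bash
python3 - <<'E'
from h import *
im=get_image('side'); save(cv2.resize(im[140:360,200:450],None,fx=2.6,fy=2.6),'s2.png')
go(.573,.110,.0185,18.6)
E
```

```text
delta [1.000e-04 4.000e-03 1.405e-01] turn -0.16 tilt ok -1.0
```

View pics/s2.png

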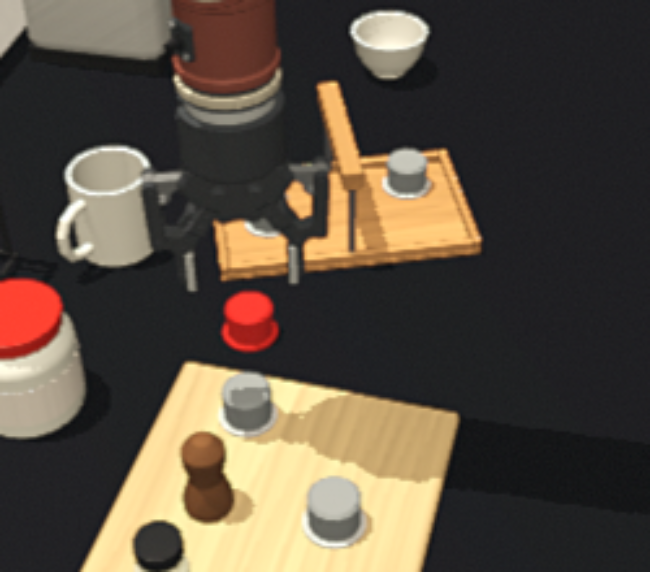

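The first pod stands in the tray at crop (407,172), upright and let go. Pod B is at (247,405) under the open gripper. Descending.

To row units: 0.14 m is 5.6, 0.137 m is 5.48.

Request:
run_rows(motion=[[0, 0.08, 2.4, 0], [0, 0.12, 4, 0], [0, 0.12, 5, 0], [0, 0.12, 5.48, 0], [0, 0.12, 5.6, 0], [0, 0.12, 5.6, 0]])

```text
t: 10.02
ee_pos: [0.573, 0.1115, 0.0202]
tool_rot: [[-0.318, 0.948, 0.002], [0.948, 0.318, 0.0], [-0.0, 0.002, -1.0]]
force: [-0.1, -0.5, -0.6]
opening: 0.07
gripper_force: 0.0
```

Request:
run_rows(motion=[[0, 0, 0, 0], [0, 0, 0, 0], [0, 0, 0, 0], [0, 0, 0, 0]], finger_gap=0.03, clamp_n=20)

```text
t: 10.52
ee_pos: [0.5729, 0.1122, 0.0204]
tool_rot: [[-0.319, 0.948, 0.002], [0.948, 0.319, 0.0], [-0.0, 0.002, -1.0]]
force: [-1.5, -0.3, 5.4]
opening: 0.0419
gripper_force: 20.5
```

Request:
run_rows(motion=[[0, 0, -0.4, 0], [0, 0, -1.6, 0], [0, 0, -3.2, 0], [0, 0, -4.8, 0], [0, 0, -5.6, 0], [0, 0, -5.6, 0]])

```text
t: 11.28
ee_pos: [0.5732, 0.1122, 0.1612]
tool_rot: [[-0.319, 0.948, 0.004], [0.948, 0.319, 0.001], [-0.0, 0.004, -1.0]]
force: [0.4, -0.3, -0.2]
opening: 0.0419
gripper_force: 20.5
```

```bash
python3 -c "
from h import *
go(.4731,-.1767,.16,18.6)"
```

```text
delta [-0.2419 -0.187   0.0005] turn -0.0 tilt ok -1.0
```

Request:
run_rows(motion=[[-1.2, -0.92, 0, 0], [-2.8, -2.16, 0, 0], [-4.4, -3.4, 0, 0], [-6, -4.64, 0, 0], [-7.6, -5.88, 0, 0], [-8.88, -6.88, 0, 0], [-9.52, -7.36, 0, 0], [-9.68, -7.48, 0, 0], [-9.68, -7.48, 0, 0], [-9.68, -7.48, 0, 0]])

```text
t: 12.52
ee_pos: [0.4726, -0.1753, 0.1589]
tool_rot: [[-0.321, 0.947, -0.0], [0.947, 0.321, 0.001], [0.001, -0.0, -1.0]]
force: [0.7, -0.3, -0.6]
opening: 0.0424
gripper_force: 20.5
```

```bash
python3 -c "
from h import *
go(.4731,-.1767,.0145,18.6)"
```

```text
delta [-1.700e-03  1.000e-04  1.444e-01] turn 0.14 tilt ok -1.0
```

To row units: 0.142 m is 5.68, 0.138 m is 5.52.

Request:
run_rows(motion=[[-0.06, 0, 1.2, 0], [-0.06, 0, 2.8, 0], [-0.06, 0, 4.4, 0], [-0.06, 0, 5.2, 0], [-0.06, 0, 5.52, 0], [-0.06, 0, 5.68, 0], [-0.06, 0, 5.68, 0]])

```text
t: 13.4
ee_pos: [0.4723, -0.1784, 0.0176]
tool_rot: [[-0.319, 0.948, -0.0], [0.948, 0.319, -0.0], [-0.0, -0.0, -1.0]]
force: [-2.5, -1.6, -0.7]
opening: 0.0423
gripper_force: 20.8
```

```bash
python3 -c "
from h import *
go(.4731,-.1767,.0145,18.6)"
```

```text
delta [0.0014 0.0013 0.0031] turn -0.01 tilt ok -1.0
```

Request:
run_rows(motion=[[0.04, 0.04, 0.1, 0], [0.04, 0.04, 0.1, 0], [0.04, 0.04, 0.1, 0]])

```text
t: 13.78
ee_pos: [0.4735, -0.1771, 0.015]
tool_rot: [[-0.319, 0.948, 0.001], [0.948, 0.319, -0.0], [-0.0, 0.0, -1.0]]
force: [-1.9, -1.0, -0.2]
opening: 0.042
gripper_force: 20.8
```

Request:
run_rows(motion=[[0, 0, 0, 0], [0, 0, 0, 0], [0, 0, 0, 0]], finger_gap=0.056)

```text
t: 14.15
ee_pos: [0.4734, -0.177, 0.015]
tool_rot: [[-0.319, 0.948, 0.0], [0.948, 0.319, 0.0], [-0.0, 0.0, -1.0]]
force: [-2.6, -0.1, 1.5]
opening: 0.056
gripper_force: 0.0
```

Request:
run_rows(motion=[[0, 0, -0.8, 0], [0, 0, -2, 0], [0, 0, -4, 0], [0, 0, -6, 0], [0, 0, -7, 0], [0, 0, -7, 0]])

```text
t: 14.9
ee_pos: [0.4757, -0.1773, 0.1922]
tool_rot: [[-0.32, 0.947, 0.007], [0.947, 0.32, -0.002], [-0.004, 0.006, -1.0]]
force: [-0.0, 0.8, 0.4]
opening: 0.0561
gripper_force: 0.0
```

```bash
python3 -c "
from h import *
go(.5497,-.191,.19,18.6)"
```

```text
delta [-0.0367  0.0657  0.0027] turn 0.06 tilt ok -1.0
```

```bash
python3 - <<'E'
from h import *
a=get_image('side')[130:300,230:420]; b=get_image('top')[190:320,320:440]
save(np.hstack([cv2.resize(a,(440,394)),cv2.resize(b,(360,394))]),'s3.png')
for c in('top','side'):
    for r in mark_of(c,'tray_handle')[:1]: print(np.round(r['pixel'],1),round(r['conf'],2),at(c,r['pixel'],.105).round(3))
    for r in mark_of(c,'tray')[:1]: print(np.round(r['pixel'],1),round(r['conf'],2),at(c,r['pixel'],.0).round(3))
E
```

```text
[378.6 245.2] 0.78 [ 0.56  -0.19   0.105]
[374.7 248.2] 0.66 [ 0.561 -0.193  0.   ]
[327.5 190.5] 0.73 [ 0.566 -0.192  0.105]
[329.9 222.9] 0.64 [ 0.56  -0.192  0.   ]
```

View pics/s3.png

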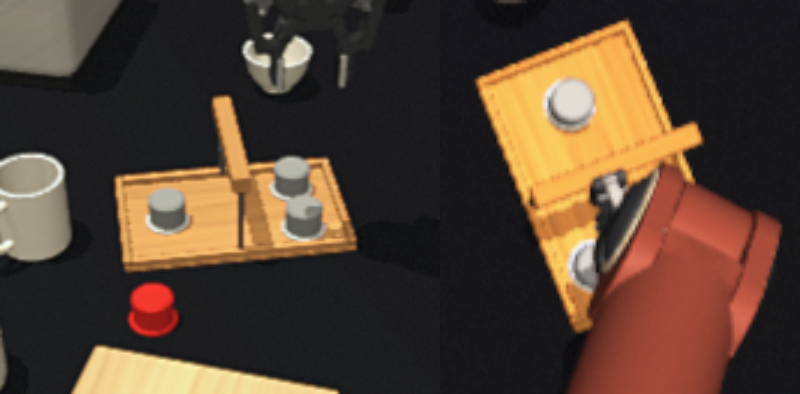

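```bash
python3 - <<'E'
from h import *
im=get_image('top'); o=(330,190); a=im[190:250,330:430]; 
save(cv2.resize(a,None,fx=8,fy=8,interpolation=cv2.INTER_CUBIC),'c4.png')
E
```

```text
(no output)
```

View pics/c4.png

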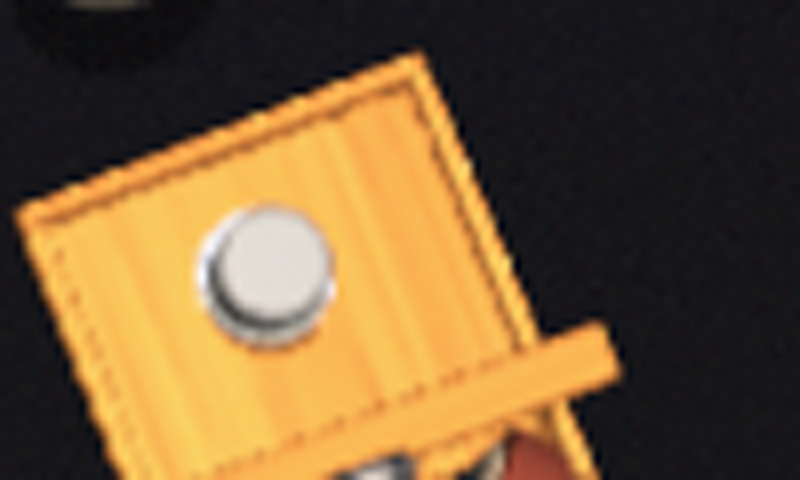

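```bash
python3 - <<'E'
from h import *
T=lambda u,v:(330+(u+.5)/8-.5,190+(v+.5)/8-.5)
a,b=[at('top',T(*p),.016)[:2] for p in [(15,212),(422,52)]]
v=(a-b)/np.linalg.norm(a-b); x=np.array([v[1],-v[0]]); print(a.round(4),b.round(4),np.linalg.norm(a-b),'angle',np.degrees(np.arctan2(x[1],x[0])))
c=(a+b)/2-.13*x; print('centre',c.round(4))
e=[at('top',T(*p),.116)[:2] for p in [(605,322),(622,375)]]; print('bar end',np.mean(e,0).round(4),'-> centre',(np.mean(e,0)+.08*v).round(4))
for n,p in [('pod0',at('top',T(275,265),.04)[:2]),('B',np.array([.4734,-.177])),('A',np.array([.4988,-.2493]))]:
    d=p-c; print(n,(d@x).round(4),(d@v).round(4))
s=status.observe();R=s['tool_rot']; ang=np.degrees(np.arctan2(x[1],x[0])); go(*c,.19,ang)
E
```

```text
[ 0.655  -0.0669] [ 0.7122 -0.2166] 0.16026052976030045 angle 20.910417097081897
centre [ 0.5621 -0.1881]
bar end [ 0.5907 -0.2629] -> centre [ 0.5621 -0.1882]
pod0 0.0749 0.0032
B -0.0789 0.042
A -0.081 -0.0346
delta [-0.0391  0.0811 -0.0015] turn -2.32 tilt ok -1.0
```

To row units: 0.0811 m is 3.244, 0.065 m is 2.6, -2.3 degrees is -0.575.

Request:
run_rows(motion=[[-0.6, 1.2, 0, -0.25], [-1.2, 2.6, 0, -0.575], [-1.564, 3.244, 0, -0.575], [-1.564, 3.244, 0, -0.575], [-1.564, 3.244, 0, -0.575]], finger_gap=0.06)

```text
t: 15.88
ee_pos: [0.5613, -0.1883, 0.1892]
tool_rot: [[-0.356, 0.935, -0.002], [0.935, 0.356, 0.0], [0.001, -0.002, -1.0]]
force: [-0.4, -0.3, -0.1]
opening: 0.0598
gripper_force: 0.0
```

```bash
python3 -c "
from h import *
go(.5621,-.188,.085,20.9)"
```

```text
delta [-1.000e-04  1.100e-03  1.042e-01] turn -0.05 tilt ok -1.0
```

Request:
run_rows(motion=[[0, 0.04, 1.2, 0], [0, 0.04, 2.6, 0], [0, 0.04, 3.6, 0], [0, 0.04, 4.08, 0], [0, 0.04, 4.16, 0], [0, 0.04, 4.16, 0]])

```text
t: 16.62
ee_pos: [0.564, -0.1883, 0.0868]
tool_rot: [[-0.356, 0.934, 0.002], [0.934, 0.356, -0.001], [-0.001, 0.001, -1.0]]
force: [0.5, 0.1, -0.5]
opening: 0.0603
gripper_force: 0.0
```

Request:
run_rows(motion=[[0, 0, 0, 0], [0, 0, 0, 0], [0, 0, 0, 0], [0, 0, 0, 0], [0, 0, 0, 0]], finger_gap=0.03, clamp_n=20)

```text
t: 17.25
ee_pos: [0.5635, -0.1879, 0.0858]
tool_rot: [[-0.357, 0.934, -0.0], [0.934, 0.357, -0.0], [-0.0, -0.0, -1.0]]
force: [-0.9, -0.9, 0.5]
opening: 0.03
gripper_force: 0.0
```

Request:
run_rows(motion=[[0, 0, 0, 0], [0, 0, 0, 0], [0, 0, 0, 0], [0, 0, 0, 0]], finger_gap=0.005, clamp_n=60)

```text
t: 17.75
ee_pos: [0.5628, -0.1884, 0.086]
tool_rot: [[-0.356, 0.934, -0.001], [0.934, 0.356, -0.0], [0.0, -0.001, -1.0]]
force: [-4.4, -1.3, 5.6]
opening: 0.0191
gripper_force: 60.5
```

Gripped. Now a slow lift.

To row units: -0.08 m is -3.2, -0.072 m is -2.88.

Request:
run_rows(motion=[[0, 0, -0.12, 0], [0, 0, -0.32, 0], [0, 0, -0.6, 0], [0, 0, -0.92, 0], [0, 0, -1.28, 0], [0, 0, -1.68, 0], [0, 0, -2.08, 0], [0, 0, -2.48, 0], [0, 0, -2.88, 0], [0, 0, -3.2, 0]])

```text
t: 19.0
ee_pos: [0.5636, -0.188, 0.1666]
tool_rot: [[-0.357, 0.934, 0.0], [0.934, 0.357, -0.0], [-0.0, 0.0, -1.0]]
force: [0.9, 1.0, -7.0]
opening: 0.0189
gripper_force: 59.1
```

Request:
run_rows(motion=[[0, 0, -0.32, 0], [0, 0, -0.64, 0], [0, 0, -0.96, 0], [0, 0, -1.24, 0], [0, 0, -1.44, 0], [0, 0, -1.56, 0], [0, 0, -1.6, 0], [0, 0, -1.6, 0], [0, 0, -1.6, 0], [0, 0, -1.6, 0]])

```text
t: 20.25
ee_pos: [0.5634, -0.1879, 0.2056]
tool_rot: [[-0.357, 0.934, -0.0], [0.934, 0.357, 0.0], [0.0, -0.0, -1.0]]
force: [-0.8, 0.2, -6.5]
opening: 0.0191
gripper_force: 59.1
```

```bash
python3 - <<'E'
from h import *
a=get_image('side')[60:400,200:450]; b=get_image('top')[180:320,180:440]
save(np.hstack([cv2.resize(a,(290,394)),cv2.resize(b,(510,275)) if 0 else cv2.copyMakeBorder(cv2.resize(b,(510,275)),0,119,0,0,cv2.BORDER_CONSTANT)]),'s5.png')
E
```

```text
(no output)
```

View pics/s5.png

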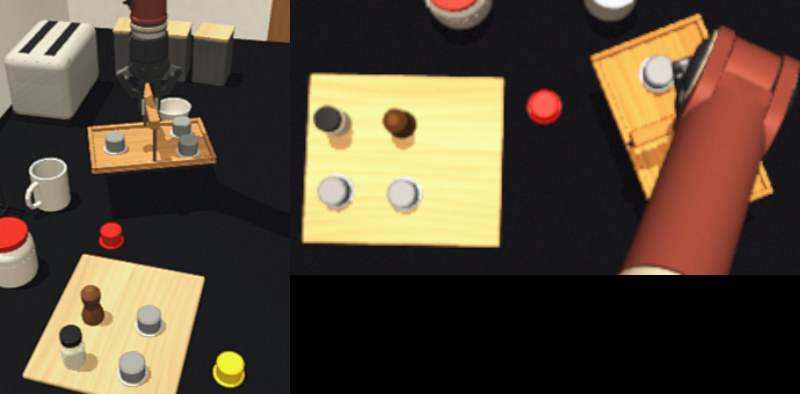

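The tray hangs level about 12 cm up, with three pods standing in it (left panel 115,142; 181,127; 188,146). Two grey pods remain on the board, and the bystanders are in place.

Request:
run_rows(motion=[[0, 0, 0, 0], [0, 0, 0, 0], [0, 0, 0, 0], [0, 0, 0, 0]])

```text
t: 20.85
ee_pos: [0.5635, -0.1879, 0.2058]
tool_rot: [[-0.357, 0.934, -0.0], [0.934, 0.357, -0.0], [-0.0, -0.0, -1.0]]
force: [0.8, -0.1, -6.0]
opening: 0.0188
gripper_force: 59.1
```

```bash
python3 -c "
from bench import hand_in
print(hand_in())"
```

```text
the job is handed in; nothing more can be done
None
```

I handed the job in at 20.9 s with the tray held by its bar, level and about 12 cm up, three pods standing in it and the other two on the board; the tray slid about 13 mm and turned about 2° on the counter during placing, so I re-measured it before gripping, and no verdict came back.

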